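Wedge the gluing board up to its slope mark

ROBOT

A 6-joint arm with a two-finger parallel gripper is mounted at the origin on a cart in front of the work surface, level with it; the furniture and walls round the work are solid. World frame = base frame: x ahead of the robot, y to its left, z up, the work surface at z = 0. Lengths are in m, angles in rad, forces in N, time in s.
With the tool pointing down it reaches from about 0.275 to 0.975 m from the base axis. Payload 8.4 kg.
Tool frame: the origin (TCP) lies at the very end of the fingers, on their centre line; the grasp point (between the pads) lies 19 mm behind it (arm.hold_point_z is the distance from the TCP to the grasp point, in m); z points along the fingers, y is the direction in which the jaws open and shut (so a half turn about z gives the same grasp; the last joint's range is limited). The gripper opens to 92 mm and grips with 3 to 60 N. Pads are 20 mm wide; open, the fingers measure 128 mm over their backs; the gripper's body (75 mm by 189 mm) begins 69 mm behind the grasp point.
Start: joints at [1.288, 0.353, 1.633, -0, 1.155, -0.002], TCP at [0.173, 0.601, 0.215] pointing down, gripper open.
Joint ranges: [-2.63, 2.63], [-0.92, 2.1], [0.06, 2.66], [-1.3, 4.44], [0, 2.69], [-3.02, 3.02]. Speed limits (rad/s): [2.22, 2.22, 2.79, 3.14, 3.14, 3.14].

INTERFACE

Orientations are given as a unit quaternion [w, x, y, z].
In Python, from rig import arm, vision gives the robot as it stands. The module is installed in compiled form; this text tells all that it offers.
- The arm moves only by the shell command python3 -m inch 'ROWS' [OPENING]. ROWS is text: rows parted by semicolons, each of 4 numbers parted by spaces: the shift along the world's x, y, z in units of 30 mm (1.0 is 30 mm), then the turn about the world's z in rad. A call has 1 to 10 rows; each row shifts and turns the commanded pose from where the row before left it; what a row does not reach is not made up. A row lasts 1/12 s, in which the tool goes at most 41.7 mm and 7.16 degrees, less where a joint would pass 70% of its speed; a pose out of reach is approached as far as the arm can. A call is refused whole if a number of a shift passes 1 or a number of a turn 0.125, either way. A call with a gripper value outside its range is refused whole. OPENING is the opening, from -1 (shut) to 1 (fully open), set as the call begins (- or left out, the last holds). The fingers move at their own pace and stop on an object; the grip force is fixed at half the most. Time passes only in rows, so rows that do not move let the fingers close. It gives the time, the measured TCP pose, the force and the opening at its end, in the units of the state.
- arm.get_obs(): the state, without advancing time (a new reading comes with each control period).
- vision.capture(name): name is "scene" or "top" or "wrist"; returns (picture, depth): 420x560x3 uint8, red, green, blue; 420x560 float32, m along the optical axis (not along the pixel's ray), 0 where there is no reading.
- vision.camera_params(name): a dict with "K" (3x3 intrinsics, pixels), "position" and "attitude" of the camera in the world. Camera axes: x right, y down, z forward; pixel columns grow to the right and rows downward; lengths in m; the calibration is good to about 2 mm. The wrist camera is an equidistant fisheye: a pixel r from the principal point sees the ray r / f radians off the axis. A picture is of the moment at which its call begins: read the wrist's pose just before it. camera_params takes no time and is no camera call; for the wrist camera it gives the pose at the moment of the call.
- arm.sign_off(): hands the job in, once; it reports no verdict.
The state is a dict: "t": time; "joint_positions": joint angles; "joint_vel": joint speeds; "effort": joint torques, N m; "tool_pos": TCP position; "ee_rot": TCP orientation; "force": force on the tool from outside, world axes, zero at the start; "ft_torque": the same for the moment, N m; "finger_gap": finger opening in m.
Only numpy, scipy, OpenCV 4.12 (cv2) and the standard library are available. Lean on these libraries where they do the work, as an engineer would, in place of code of your own. Each camera call takes 0.05 s, during which the arm holds its last target. There are 200 camera calls.

TASK

Slide the orange wedge, thin end first, under the middle of the free edge of the hinged gluing board until the brass pointer on the board stands level with the red mark on the gauge post, and leave the wedge there. Then lay the sanding block flat on the bench in line behind the wedge, its end butted up against the wedge's thick end so it cannot creep back, and finally set the rock casting down, the way up it was lying, in the middle of the white patch on the board. The pointer must still be at the mark when you finish; leave the red mark and the other things on the bench as they are.

Things in the scene. Friction and masses are not known exactly. Their poses are not given: they have to be found in the camera images.
- jig: Fixed aluminium jig under the board. Origin on the bench under the board's middle; x is the direction in which the wedge is pushed (towards the hinge). Rubber feet and low rails at y = +-50 mm leave an 84 mm clear opening in the middle, with nothing else under the board. A square gauge post, 60 mm tall, stands by the free edge at x = -72, y = +98 mm.
- board: Plywood board, 0.5 kg, hinged on the jig. Origin on the hinge axis (jig x = +75, 14 mm up), axes as the jig's when level. It runs from the hinge 150 mm along -x to its free edge, which ends in a round nose of 6 mm radius; 130 mm wide, 12 mm thick. At the start level, underside 8 mm above the bench. The free edge can be raised and falls back by its weight.
- pointer (a point): Tip of the brass pointer that sticks out of the board's +y side near the free edge: 145 mm from the hinge axis, at jig y = +80 mm, 14 mm above the bench at the start. It rises and falls with the board.
- mark (a point): Centre of the tip of the red mark (a band 6 mm tall on a runner of the gauge post) beside the pointer, 20 to 30 mm above the bench. The runner is held by stiff friction and must stay where it is. Its axes are those of the jig, z up.
- wedge_grip (a point): Centre (21 mm up) of the grip lug of the orange wedge: lug 30 mm long (x), 46 wide (y), 42 tall. The wedge is 160 mm long, 0.18 kg, lies flat; x points to its thin end. From the lug (x = +15) a ramp 130 mm long falls evenly from 29 mm to 3 mm thick at the thin end (x = +145): 1 in 5. Heel face (thick end) at x = -15. Friction holds it under the board once released.
- sander_centre (a point): Centre (half-way up) of the brown sanding block: 56 mm wide along its x, 101 mm long along its y, 26 mm tall, 0.07 kg, lying flat.
- rock_centre (a point): Centre (18 mm up) of the black and white speckled rock casting, an uneven block: 54 mm along its x, 80 mm along its y, 36 mm tall. Another, larger plain white foam block further back is not it.
- patch (a point): Centre of the white patch (75 x 100 mm) on top of the board, midway between hinge and free edge; its z axis is normal to the board.
- pot_brown: Bystander: small paint pot with a brown lid, 61 x 50 x 55 mm, origin at the centre of its underside.
- pot_black: Bystander: small paint pot with a black lid, 61 x 50 x 55 mm, origin at the centre of its underside.
- mixing_cup: Bystander: clear plastic mixing cup, 66 mm across, 75 mm tall, origin at the centre of its underside.

How it is judged:
On the way, in this order (a step that is already met when the one before it is completed fails the run):
1. the wedge is under the free edge and the pointer is level with the red mark (z of pointer in the frame of mark between -0.003 and 0.003 m and x of wedge_grip in the frame of jig between -0.185 and -0.09 m and y of wedge_grip in the frame of jig between -0.035 and 0.035 m and height (world z) of wedge_grip between 0.015 and 0.026 m and angle between wedge_grip's own z axis and vertical below 0.06 rad), for 0.3 s.
2. the sanding block is butted end-on against the wedge's heel, pointer still at the mark (all of step 1 and x of sander_centre in the frame of wedge_grip between -0.0755 and -0.062 m and y of sander_centre in the frame of wedge_grip between -0.015 and 0.015 m and angle between the y axis of sander_centre and the x axis of wedge_grip, either way round below 0.2 rad and height (world z) of sander_centre below 0.017 m and angle between sander_centre's own z axis and vertical below 0.1 rad), for 0.2 s.
3. the rock casting rests on the white patch (all of step 2 and x of rock_centre in the frame of patch between -0.02 and 0.02 m and y of rock_centre in the frame of patch between -0.02 and 0.02 m and z of rock_centre in the frame of patch between 0.012 and 0.024 m and angle between the z axis of rock_centre and the z axis of patch, either way round below 0.15 rad), for 0.2 s.
At the end, for the whole second after the job is handed in: Pointer tip within 3 mm in height of the red mark's centre; wedge flat on the bench, thin end under the middle of the free edge; sanding block flat in line behind it, end within 10 mm of the heel, 15 mm sideways, 0.2 rad; rock flat on the board, within 20 mm of the patch centre each way (all of step 3); the robot touches nothing.
It fails at once if the red mark is shifted by more than 3 mm (distance of mark from where it was at the start of the episode above 0.003 m).
It fails at once if a paint pot or the cup is shifted by more than 25 mm (distance of any of pot_brown, pot_black, mixing_cup from where it was at the start of the episode above 0.025 m).
It also fails if it takes over 72 s, if anything falls off the work surface, if the arm or the gripper's body presses on something with over 40 N, if the wrist force passes 120 N, or if a joint passes its speed limit or range.

## Working session

There is one attempt and no reset: what is moved stays moved. The work goes in short steps, Python scripts to look and compute and a shell command to move; the robot and the scene stay as the last step left them, time stands still between calls to the robot, and variables do not carry over. Pictures are saved under pics/ and viewed, about 8 in all and at most 12, crops included, and the job is handed in when it is done.

```bash
mkdir -p pics && cat > h.py <<'E'
import numpy as np,cv2
from rig import arm,vision
from scipy.spatial.transform import Rotation as R
def Rm(a):
    a=np.array(a,float)
    return a if a.shape==(3,3) else R.from_quat(a[[1,2,3,0]]).as_matrix()
def cloud(name):
    p=vision.camera_params(name); im,d=vision.capture(name)
    K=np.array(p['K']); v,u=np.mgrid[:420,:560]
    x=(u-K[0,2])/K[0,0]; y=(v-K[1,2])/K[1,1]
    if name=='wrist':
        r=np.hypot(x,y)+1e-9; s=np.tan(np.minimum(r,1.5))/r; x=x*s;y=y*s
    P=np.stack([x*d,y*d,d],-1)@Rm(p['attitude']).T+np.array(p['position'])
    P[d==0]=np.nan
    return im,P
def save(im,n): cv2.imwrite('pics/'+n,im[...,::-1])
E
python3 - <<'E'
from h import *
for n in('scene','top'):
    im,P=cloud(n); save(im,n+'0.png'); np.savez(n+'0.npz',im=im,P=P)
    print(n,{k:np.round(v,3).tolist() for k,v in vision.camera_params(n).items()})
print(arm.get_obs())
E
```

```text
scene {'K': [[523.141, 0.0, 284.463], [0.0, 523.141, 208.953], [0.0, 0.0, 1.0]], 'position': [-0.157, -0.637, 1.012], 'attitude': [-0.345, 0.842, -0.386, 0.152]}
top {'K': [[486.662, 0.0, 285.77], [0.0, 486.662, 207.942], [0.0, 0.0, 1.0]], 'position': [0.38, 0.016, 1.32], 'attitude': [0.043, -0.7, 0.71, -0.058]}
{'t': 0.1, 'joint_positions': array([ 1.28756657e+00,  3.53545618e-01,  1.63406988e+00, -2.11441989e-05,
        1.15519480e+00, -2.36280492e-03]), 'joint_vel': array([-0.00104463, -0.00070074, -0.00341871,  0.00027001, -0.00135349,
       -0.00044241]), 'effort': array([-1.52191984e-03, -5.94907272e+01, -3.34927547e+01,  6.99287094e-02,
        1.84349727e-02, -3.05355229e-05]), 'tool_pos': array([0.17310156, 0.60008219, 0.21395522]), 'ee_rot': array([-7.70712212e-05,  1.39968076e-01,  9.90155830e-01, -6.04001278e-04]), 'force': array([0.52262574, 0.11084177, 0.3298391 ]), 'ft_torque': array([ 0.03458511,  0.02632661, -0.06368217]), 'finger_gap': 0.09227231329742427}
```

View pics/top0.png

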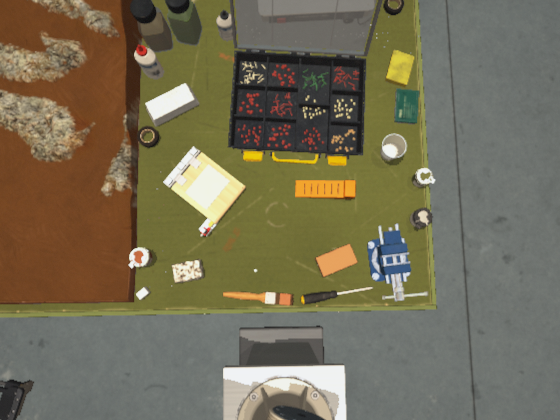

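View pics/scene0.png

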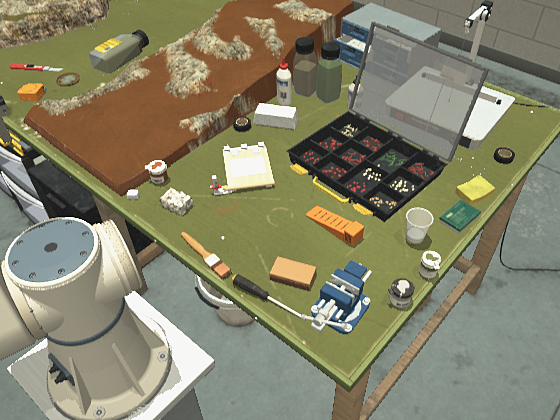

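The top view shows the board at (205,188), the post with the red mark at (207,228), and the wedge at (325,189) with its lug on the right at (349,189). The sander is at (337,261) and the rock at (187,271). The pots are at (139,258), (424,177) and (421,217), and the cup at (393,148).

```bash
python3 - <<'E'
from h import *
Z=np.load('top0.npz'); im,P=Z['im'],Z['P']
def rect(n,u0,u1,v0,v1,f):
    I=im[v0:v1,u0:u1].astype(int);Q=P[v0:v1,u0:u1]
    m=f(I,Q)&np.isfinite(Q[...,2]); q=Q[m]
    r=cv2.minAreaRect((q[:,:2]*1000).astype(np.float32))
    print(n,m.sum(),np.round(r[0],1),np.round(r[1],1),round(r[2],1),'z',np.round(np.percentile(q[:,2],[5,50,95]),4), 'mean',q.mean(0).round(4)); return q
org=lambda I,Q:(I[...,0]>150)&(I[...,2]<90)&(I[...,0]-I[...,1]>60)
rect('wedge',285,365,170,205,org)
rect('lug',285,365,170,205,lambda I,Q:(Q[...,2]>.036))
rect('sander',310,365,238,285,lambda I,Q:(Q[...,2]>.018))
rect('rock',165,212,255,288,lambda I,Q:(Q[...,2]>.012))
rect('board',155,250,140,222,lambda I,Q:(Q[...,2]>.014)&(Q[...,2]<.03))
rect('post',190,225,212,245,lambda I,Q:(Q[...,2]>.045))
rect('red',190,225,205,245,lambda I,Q:(I[...,0]>140)&(I[...,1]<70))
rect('bench',240,290,210,250,lambda I,Q:(I[...,0]>0))
for n,(u,v) in dict(potL=(139,258),pot1=(424,177),pot2=(421,217),cup=(393,148),vise=(390,255)).items(): print(n,P[v,u].round(3))
a=cv2.resize(im[135:245,150:260],(550,550),interpolation=cv2.INTER_CUBIC)
Z=np.load('scene0.npz');b=cv2.resize(Z['im'][130:205,200:285],None,fx=5.0,fy=5.0,interpolation=cv2.INTER_CUBIC)
b=b[:, :425]; c=np.zeros((550,800,3),np.uint8); c[:375,:375]=a[::1][:375,:375]*0
c[:400,:400]=cv2.resize(a,(400,400)); c[:353,400:]=cv2.resize(b,(400,353))
save(c,'crop1.png')
E
```

```text
wedge 1035 [ 619.8 -123. ] [166.6  47. ] 87.2 z [0.0047 0.0193 0.0443] mean [ 0.6188 -0.12    0.0214]
lug 188 [ 615.6 -182.3] [34.9 44.1] 88.1 z [0.0383 0.043  0.0468] mean [ 0.6155 -0.1828  0.0427]
sander 793 [ 426.8 -144.5] [56.3 99.9] 20.9 z [0.0222 0.0267 0.031 ] mean [ 0.4267 -0.1439  0.0267]
rock 553 [403.1 249.3] [51.4 76.9] 9.8 z [0.0211 0.0318 0.0368] mean [0.4034 0.2486 0.0311]
board 3047 [646.9 214.1] [258.2 225.5] 89.4 z [0.0166 0.0212 0.026 ] mean [0.6337 0.1999 0.0212]
post 26 [507.7 204.5] [11.4 11.2] 44.9 z [0.0466 0.0593 0.0643] mean [0.5074 0.2039 0.0575]
red 10 [504.7 199.6] [ 4.6 21.2] 49.2 z [0.0018 0.0267 0.0327] mean [0.5056 0.1987 0.0208]
bench 1994 [511.5  45. ] [134.2 107.2] 89.2 z [-0.0037  0.001   0.0053] mean [0.5113 0.0448 0.0009]
potL [0.437 0.367 0.054]
pot1 [ 0.639 -0.381  0.061]
pot2 [ 0.533 -0.368  0.056]
cup [ 0.731 -0.313  0.018]
vise [ 0.433 -0.273  0.092]
```

View pics/crop1.png

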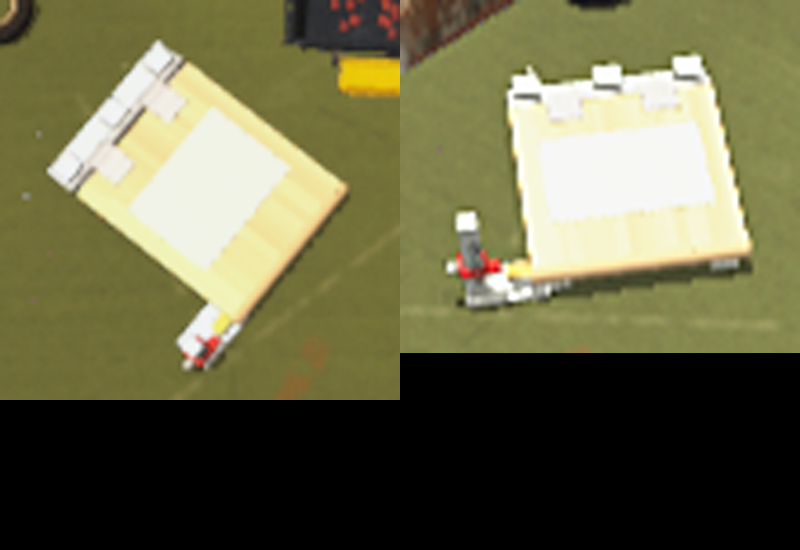

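The crop shows the board's free-edge corners at original pixels (245,186) and (216,222), and the hinge corners at (201,152) and (172,187). The pointer (yellow) and red mark are beside the post, at crop (222,325) and (205,350).

```bash
python3 - <<'E'
from h import *
p=vision.camera_params('top');K=np.array(p['K'])
c=np.array([[245.4,186.4],[215.5,222.5],[200.9,152],[171.5,187.3]])
d=np.c_[(c-K[:2,2])/K[0,0],np.ones(4)]@Rm(p['attitude']).T
o=np.array(p['position']); W=o+d*((0.02-o[2])/d[:,2:]); print(W.round(4))
L=lambda a:a/np.linalg.norm(a)
f=(W[0]+W[1])/2;h=(W[2]+W[3])/2; print('len',np.linalg.norm(f-h),np.linalg.norm(W[0]-W[1]))
yx=np.arctan2(*(h-f)[1::-1]); yy=np.arctan2(*(W[1]-W[0])[1::-1])-np.pi/2
print('yaws',np.degrees([yx,yy])); th=(yx+yy)/2
print('free mid',f,'jig origin',f[:2]+.075*np.array([np.cos(th),np.sin(th)]))
w=vision.camera_params('wrist');print(w['position'],Rm(w['attitude']).round(2),w['K'])
Z=np.load('top0.npz');im,P=Z['im'].astype(int),Z['P']
q=P[140:222,155:250];i=im[140:222,155:250]
m=(i.min(-1)>215)&(i.max(-1)-i.min(-1)<25)&(q[...,2]<.03)
n,l,s,cc=cv2.connectedComponentsWithStats(m.astype(np.uint8)); k=1+s[1:,4].argmax(); qq=q[l==k]
print('patch',cv2.minAreaRect((qq[:,:2]*1000).astype(np.float32)),qq.mean(0))
E
```

```text
[[0.6273 0.0951 0.02  ]
 [0.5299 0.1755 0.02  ]
 [0.7244 0.2162 0.02  ]
 [0.6272 0.2945 0.02  ]]
len 0.15448897301899597 0.12628649415817375
yaws [51.00326574 50.46682441]
free mid [0.57856005 0.13527381 0.02      ] jig origin [0.62602811 0.19334087]
[0.09568122 0.62348771 0.38414108] [[ 0.28  0.92  0.27]
 [ 0.96 -0.27 -0.08]
 [-0.    0.28 -0.96]] [[325.1922621    0.         281.76415896]
 [  0.         325.1922621  202.80308637]
 [  0.           0.           1.        ]]
patch ((628.4495849609375, 198.9881591796875), (74.8890380859375, 99.41698455810547), 51.086448669433594) [0.62804959 0.19891173 0.02137506]
```

```bash
python3 -m inch '.6 -.94 0 0;.6 -.94 0 0;.6 -.94 0 0;.6 -.94 0 0;.6 -.94 0 0;.6 -.94 0 0;.6 -.94 0 0;.6 -.94 0 0;.6 -.94 0 0;.6 -.94 0 0' 1; python3 -m inch '.6 -.94 -.5 0;.6 -.94 -.5 0;.6 -.94 -.5 0;.6 -.94 -.5 0;.6 -.94 -.5 0;0 0 -.8 0;0 0 -.8 0;0 0 -.8 0;0 0 0 0;0 0 0 0'
python3 - <<'E'
from h import *
im,P=cloud('wrist'); Ps=[P]+[cloud('wrist')[1] for _ in range(4)]
P=np.nanmean(Ps,0); np.savez('w1.npz',im=im,P=P); w=vision.camera_params('wrist'); print(w['position'])
I=im.astype(int); m=(I[...,0]>130)&(I[...,1]<70)&(I[...,2]<70); v,u=np.nonzero(m); print(m.sum(),u.min(),u.max(),v.min(),v.max())
save(im,'w1.png')
E
```

```text
t: 0.93
tool_pos: [0.3536, 0.3169, 0.2144]
ee_rot: [-0.0, 0.14, 0.99, -0.0]
force: [-0.1, -0.1, -0.1]
finger_gap: 0.0921
t: 1.77
tool_pos: [0.4422, 0.1771, 0.0669]
ee_rot: [-0.001, 0.14, 0.99, -0.001]
force: [0.8, 1.1, -0.2]
finger_gap: 0.092
[0.36622843 0.2010811  0.23896583]
157 324 352 279 305<stdin>:3: RuntimeWarning: Mean of empty slice
```

View pics/w1.png

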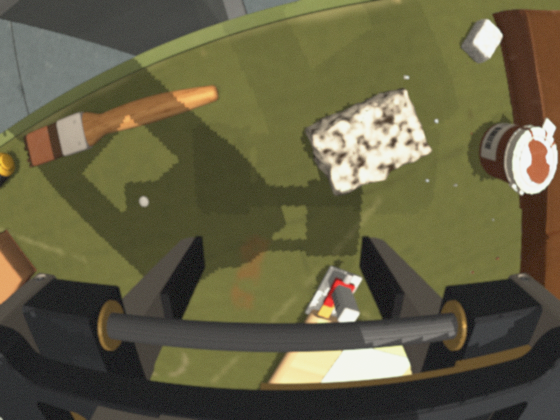

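The wrist view shows the rock at (370,142), and the red mark around (335,290) with the pointer (orange-yellow) at (326,312), between the fingers. I'll measure heights in the jig frame.

```bash
python3 - <<'E'
from h import *
Z=np.load('w1.npz');im,P=Z['im'],Z['P'];I=im.astype(int)
th=np.radians(51);c,s=np.cos(th),np.sin(th);o=np.array([.628,.198])
J=P.copy();J[...,0]=c*(P[...,0]-o[0])+s*(P[...,1]-o[1]);J[...,1]=-s*(P[...,0]-o[0])+c*(P[...,1]-o[1])
J*=1000
m=(I[...,0]>130)&(I[...,1]<70)&(I[...,2]<70)
for v in range(276,310,2):
    print(v,[(u,*J[v,u].round(0).astype(int)) for u in range(318,356,4) if m[v,u] and np.isfinite(J[v,u,2])])
y=(I[...,0]>180)&(I[...,1]>110)&(I[...,2]<90);y[:300]=0;y[:,:310]=0;y[325:]=0;y[:,340:]=0
v,u=np.nonzero(y);print('ptr',len(v),u.min(),u.max(),v.min(),v.max(),np.nanmedian(J[y],0),np.nanpercentile(J[y],[10,90],axis=0).round(1))
g=J[225:275,230:330].reshape(-1,3);print('bench z',np.nanmedian(g[:,2]))
b=J[345:352,300:330].reshape(-1,3);print('board top',np.nanmedian(b,0))
r=J[110:185,310:420];print('rock',cv2.minAreaRect(P[80:200,295:440][P[80:200,295:440][...,2]>.012][:,:2].astype(np.float32)*1000),np.nanpercentile(r[...,2],95))
save(cv2.resize(im[260:330,295:375],None,fx=7,fy=7,interpolation=cv2.INTER_CUBIC),'w1c.png')
E
```

```text
276 []
278 []
280 [(338, np.int64(-76), np.int64(109), np.int64(27))]
282 [(334, np.int64(-78), np.int64(106), np.int64(27)), (338, np.int64(-76), np.int64(108), np.int64(29))]
284 [(334, np.int64(-77), np.int64(105), np.int64(28)), (342, np.int64(-72), np.int64(108), np.int64(29)), (350, np.int64(-66), np.int64(109), np.int64(27))]
286 [(334, np.int64(-77), np.int64(104), np.int64(30)), (350, np.int64(-65), np.int64(108), np.int64(28))]
288 [(334, np.int64(-77), np.int64(103), np.int64(31))]
290 []
292 [(330, np.int64(-78), np.int64(98), np.int64(29))]
294 [(330, np.int64(-77), np.int64(97), np.int64(31))]
296 [(330, np.int64(-75), np.int64(94), np.int64(28))]
298 [(326, np.int64(-77), np.int64(91), np.int64(28)), (330, np.int64(-75), np.int64(92), np.int64(28))]
300 [(326, np.int64(-76), np.int64(89), np.int64(27)), (330, np.int64(-74), np.int64(91), np.int64(28))]
302 [(326, np.int64(-76), np.int64(88), np.int64(28)), (330, np.int64(-71), np.int64(86), np.int64(23))]
304 [(330, np.int64(-69), np.int64(83), np.int64(20))]
306 []
308 []
ptr 21 318 333 305 316 [-70.34880405  77.40705627  17.81637772] [[-72.5  68.5  14.8]
 [-64.3  87.1  29.4]]
bench z 0.05887315778307922
board top [-132.31212167  155.28351491  174.24403959]
rock ((402.4968566894531, 255.0489959716797), (58.07463836669922, 82.9838638305664), 9.828598976135254) 34.33622221104695
```

View pics/w1c.png

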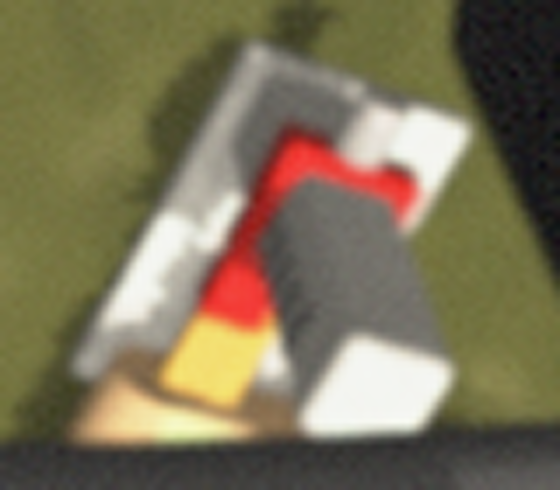

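The crop shows the red mark's tip beside the pointer (yellow), with the mark above and behind it. The red top face is at about 28 mm, so the mark's centre is at about 25 mm. Next I'll go to the wedge.

```bash
python3 -m inch '0 0 1 0;0 0 1 0;0 0 1 0;.48 -1 0 -.112;.48 -1 0 -.112;.48 -1 0 -.112;.48 -1 0 -.112;.48 -1 0 -.112;.48 -1 0 -.112;.48 -1 0 -.112' ; python3 -m inch '.48 -1 0 -.112;.48 -1 0 -.112;.48 -1 0 -.112;.48 -1 0 -.112;.48 -1 0 -.112;0 0 0 0;0 0 0 0'
cat >> h.py <<'E'
def orange(I): I=I.astype(int); return (I[...,0]>140)&(I[...,2]<100)&(I[...,0]-I[...,2]>90)&(I[...,0]-I[...,1]>35)
def jaw():
    o=arm.get_obs(); y=Rm(o['ee_rot'])[:,1]; return o['tool_pos'].round(4),round(np.degrees(np.arctan2(y[1],y[0])),1)
E
python3 - <<'E'
from h import *
print(jaw())
im,P=cloud('wrist'); m=np.isfinite(P[...,2])&orange(im)&(P[...,0]>.56)&(P[...,0]<.68)&(P[...,1]>-.25)&(P[...,1]<0)&(P[...,2]<.06)
q=P[m];print(m.sum(),cv2.minAreaRect((q[:,:2]*1000).astype(np.float32)))
l=q[q[:,2]>.036];print(len(l),cv2.minAreaRect((l[:,:2]*1000).astype(np.float32)),l.mean(0))
save(im,'w2.png')
E
```

```text
t: 2.85
tool_pos: [0.5449, -0.034, 0.1589]
ee_rot: [0.001, 0.51, 0.86, 0.0]
force: [0.5, -0.0, -0.3]
finger_gap: 0.0921
t: 3.43
tool_pos: [0.6165, -0.1837, 0.1583]
ee_rot: [0.0, 0.726, 0.687, 0.0]
force: [0.4, 0.8, -0.5]
finger_gap: 0.092
(array([ 0.6165, -0.1837,  0.1583]), np.float64(-3.2))
8474 ((636.6259765625, -125.30183410644531), (175.52186584472656, 93.0162124633789), 85.78650665283203)
1574 ((634.412353515625, -181.0087432861328), (91.12879180908203, 32.25872039794922), 1.7231667041778564) [ 0.61247276 -0.18102584  0.04163813]
```

```bash
python3 -m inch '0 0 -1 0;0 0 -1 0;0 0 -1 0;0 0 -1 0;0 0 -.9 0;0 0 0 0;0 0 0 0' ; python3 -m inch '0 0 0 0;0 0 0 0;0 0 0 0;0 0 0 0;0 0 0 0;0 0 0 0;0 0 0 0' -1; python3 - <<'E'
from h import *
print(jaw())
ims=[cloud('top') for _ in range(3)]; im=ims[0][0];P=np.nanmean([x[1] for x in ims],0)
I=im[165:210,280:370];Q=P[165:210,280:370];m=orange(I)&(Q[...,2]<.035)&(Q[...,2]>.003);q=Q[m]
print(len(q),cv2.minAreaRect((q[:,:2]*1000).astype(np.float32)), q[:,1].max())
f=np.polyfit(q[:,1],q[:,0],1);print('axis yaw',90-np.degrees(np.arctan(f[0])))
E
```

```text
t: 4.07
tool_pos: [0.6147, -0.1809, 0.0102]
ee_rot: [-0.001, 0.725, 0.689, -0.001]
force: [0.4, -0.5, 0.1]
finger_gap: 0.0917
t: 4.65
tool_pos: [0.6159, -0.1826, 0.0108]
ee_rot: [-0.0, 0.726, 0.688, -0.0]
force: [-0.7, -0.6, 0.4]
finger_gap: 0.0471
(array([ 0.6159, -0.1826,  0.0108]), np.float64(-3.1))
648 ((621.7965698242188, -93.94812774658203), (107.99266052246094, 47.30146789550781), 88.73487091064453) -0.03963548868045683
axis yaw 88.38316386227635
```

```bash
python3 -m inch '0 0 .9 0;-.58 .81 0 -.0783;-.58 .81 0 -.0783;-.58 .81 0 -.0783;-.58 .81 0 -.0783;-.58 .81 0 -.0783;-.58 .81 0 -.0783;-.58 .81 0 -.0783;-.58 .81 0 -.0783;0 0 0 0' ; python3 -m inch '0 0 -.45 0;0 0 -.4 0;0 0 0 0;0 0 0 0'; python3 - <<'E'
from h import *
print(jaw())
ims=[cloud('top') for _ in range(3)]; im=ims[0][0];P=np.nanmean([x[1] for x in ims],0)
save(cv2.resize(im[130:260,150:320],(680,520),interpolation=cv2.INTER_CUBIC),'top1.png')
th=np.radians(51);c,s=np.cos(th),np.sin(th);o=np.array([.628,.198])
I=im[150:260,200:320];Q=P[150:260,200:320];m=orange(I)&(Q[...,2]<.035)&(Q[...,2]>.003)&(Q[...,0]>.46);q=Q[m]
print(len(q),cv2.minAreaRect((q[:,:2]*1000).astype(np.float32)))
E
```

```text
t: 5.63
tool_pos: [0.4725, 0.0147, 0.0369]
ee_rot: [-0.001, 0.903, 0.429, -0.002]
force: [-0.9, -0.4, -2.1]
finger_gap: 0.0459
t: 5.97
tool_pos: [0.4766, 0.0118, 0.0118]
ee_rot: [-0.0, 0.902, 0.431, -0.0]
force: [0.0, 0.4, -1.4]
finger_gap: 0.0454
(array([0.4766, 0.0118, 0.0118]), np.float64(-39.0))
432 ((642.12060546875, 82.21185302734375), (149.47251892089844, 372.4214172363281), 40.0147819519043)
```

View pics/top1.png

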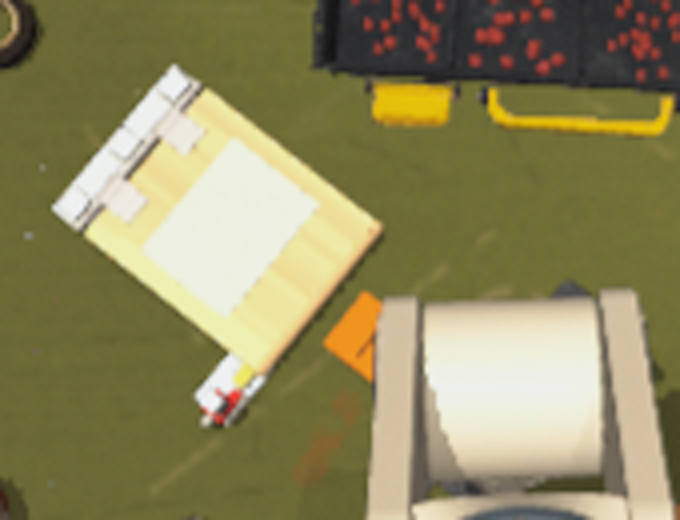

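The thin end's midpoint at (345,317) is centred on the free edge's midpoint (323,300) and parallel to it, with about an 18 mm gap. I'll push most of the way.

```bash
python3 -m inch '0 0 -.03 0;.25 .31 0 0;.25 .31 0 0;.25 .31 0 0;.25 .31 0 0;.25 .31 0 0;.25 .31 0 0;.25 .31 0 0;.25 .31 0 0;0 0 0 0' ; python3 -m inch '0 0 0 0;0 0 0 0'; python3 - <<'E'
from h import *
p,y=jaw();print(p,y)
th=np.radians(51);c,s=np.cos(th),np.sin(th);d=p[:2]-[.628,.198];print('jig',c*d[0]+s*d[1],-s*d[0]+c*d[1])
im,P=cloud('wrist');save(im,'w3.png')
im,P=cloud('scene')
b=cv2.resize(im[150:210,195:275],(800,600),interpolation=cv2.INTER_CUBIC);save(b,'s3.png')
E
```

```text
t: 6.95
tool_pos: [0.5389, 0.0883, 0.0113]
ee_rot: [0.0, 0.902, 0.431, 0.001]
force: [-0.6, -0.1, -4.0]
finger_gap: 0.0462
t: 7.12
tool_pos: [0.5369, 0.0865, 0.0111]
ee_rot: [-0.0, 0.902, 0.431, 0.0]
force: [0.8, 0.8, -4.2]
finger_gap: 0.0458
[0.5369 0.0865 0.0111] -39.0
jig -0.14398286232709243 0.0006287734866731176
```

View pics/w3.png

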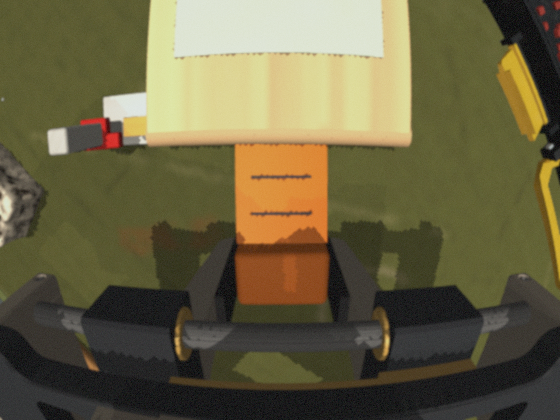

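The wedge (columns 235–328) is centred under the board (147–411). The pointer at (135,126) and the red tip at (112,137) are both in clear view. I'll compare their depths.

```bash
cat > cmp.py <<'E'
from h import *
def run(r0=100,r1=160):
    A=[cloud('wrist') for _ in range(5)]; im=A[0][0].astype(int); P=np.nanmean([a[1] for a in A],0)*1000
    red=(im[...,0]>130)&(im[...,1]<70)&(im[...,2]<70); yel=(im[...,0]>170)&(im[...,1]>110)&(im[...,2]<110)&(im[...,0]-im[...,2]>90)
    for n,m in(('red',red),('ptr',yel)):
        m=m.copy();m[:r0]=0;m[r1:]=0;m[:,:85]=0;m[:,146:]=0
        print(n,m.sum()); v,u=np.nonzero(m)
        for vv in range(v.min(),v.max()+1,2): print(vv,' '.join(f'{k}:{P[vv,k,2]:.0f}' for k in u[v==vv]))
    g=P[170:230,160:215,2];print('bench',np.nanmedian(g)); print('board',[np.nanmedian(P[r-2:r+3,170:220],axis=(0,1)).round(1).tolist() for r in(70,95,120)])
    c=vision.camera_params('wrist')['position'];print(c)
run()
E
python3 cmp.py
```

```text
red 348
117 98:27 99:28 100:27 101:28 102:28
119 85:27 86:28 87:28 88:28 89:28 90:28 91:27 92:27 93:28 94:28 95:28 96:28 97:28 98:28 99:28 100:28 101:28 102:28 103:28 104:28 105:28
121 85:28 86:28 87:27 88:28 89:28 90:27 91:28 92:28 93:28 94:28 95:28 96:28 97:28 98:28 99:28 100:28 101:28 102:28 103:27 104:28 105:28
123 85:29 101:28 102:28 103:28 104:27 105:27
125 101:28 102:28 103:28 104:28 105:27
127 102:28 103:28 104:27 105:27
129 103:28 104:28 105:27
131 
133 107:28 108:27 109:28 110:28 111:28 112:28 113:28 114:28 115:28 116:28 117:28 118:27
135 105:28 106:28 107:28 108:28 109:28 110:28 111:28 112:28 113:27 114:28 115:28 116:27 117:28 118:27
137 105:28 106:28 107:28 108:28 109:28 110:28 111:28 112:28 113:28 114:28 115:28 116:28 117:28 118:27
139 105:28 106:28 107:28 108:27 109:28 110:28 111:28 112:27 113:28 114:28 115:28 116:28 117:28 118:27
141 104:27 105:28 106:28 107:28 108:28 109:28 110:28 111:28 112:28 113:28 114:28 115:28 116:27 117:28 118:28
143 104:28 105:27 106:29 107:28 108:28 109:27 110:28 111:28 112:28 113:28 114:28 115:28 116:28 117:28 118:28
145 105:28 106:28 107:28 
[... 1057 characters left out ...]
 130:26 131:25 132:25 133:26 134:26 135:25 136:26 137:26 138:26 139:25 140:26 141:26 142:26 143:26 144:25
131 124:26 125:25 126:26 127:25 128:26 129:25 130:26 131:25 132:25 133:25 134:26 135:25 136:26 137:25 138:25 139:26 140:26 141:26 142:26 143:26 144:26
133 124:26 125:26 126:26 127:26 128:26 129:26 130:26 131:26 132:26 133:26 134:26 135:26 136:26 137:25 138:26 139:26 140:26 141:26 142:26 143:26 144:26
135 126:26
bench 0.10500549616376531
board [[567.1, 190.9, 28.3], [559.5, 181.4, 29.1], [551.9, 172.2, 29.9]]
[0.58639178 0.1492412  0.18138582]cmp.py:3: RuntimeWarning: Mean of empty slice
  A=[cloud('wrist') for _ in range(5)]; im=A[0][0].astype(int); P=np.nanmean([a[1] for a in A],0)*1000
```

View pics/s3.png

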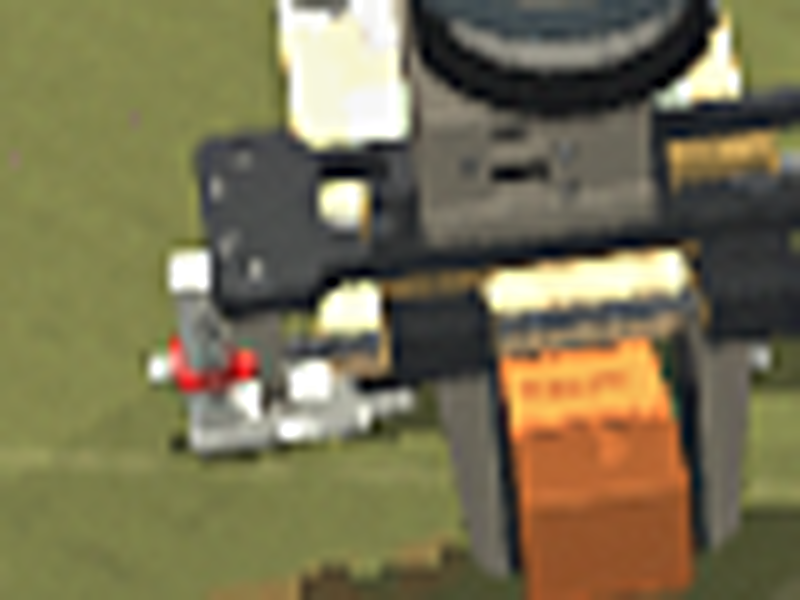

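The depth is clean. The red top is at 27.8 mm, so the mark's centre is at 24.8. From the board slope and top height the pointer is at 23.7. About 6 mm more push is needed, then I'll check and release.

```bash
cat > cmp2.py <<'E'
from h import *
import warnings;warnings.simplefilter('ignore')
A=[cloud('wrist') for _ in range(4)]; im=A[0][0].astype(int); P=np.nanmean([a[1] for a in A],0)*1000
red=(im[...,0]>130)&(im[...,1]<70)&(im[...,2]<70); yel=(im[...,0]>170)&(im[...,1]>110)&(im[...,2]<110)&(im[...,0]-im[...,2]>90)
c,s=np.cos(np.radians(51)),np.sin(np.radians(51));X=P[...,0]-628;Y=P[...,1]-198;jx=c*X+s*Y;jy=-s*X+c*Y
near=(abs(jx+72)<25)&(P[...,2]<40)
print('red top',np.nanmedian(P[...,2][red&near&(jy>82)&(jy<115)]),'ptr top',np.nanmedian(P[...,2][yel&near&(jy>69)&(jy<82)]),'ptr est = top-1.8')
b=(abs(jx)<66)&(abs(jy)<60)&(P[...,2]<45)&(P[...,2]>15)
f=np.polyfit(jx[b],P[...,2][b],1);print('board slope',f,'n',b.sum(),'h by slope',14-145*np.sin(np.arctan(f[0])))
o=orange(A[0][0])&(P[...,2]>38)&(P[...,2]<48)&(abs(jy)<40)
print('lug top x',np.nanpercentile(jx[o],[2,98]),'y',np.nanpercentile(jy[o],[2,98]),o.sum());print(jaw())
E
python3 -m inch '.126 .155 0 0;0 0 0 0;0 0 0 0;0 0 0 0'; python3 cmp2.py; python3 -m inch '0 0 0 0;0 0 0 0;0 0 0 0;0 0 0 0;0 0 0 0;0 0 0 0;0 0 0 0' 1; python3 cmp2.py
```

```text
t: 7.8
tool_pos: [0.5408, 0.0912, 0.0112]
ee_rot: [-0.0, 0.903, 0.431, 0.0]
force: [0.4, 1.0, -3.7]
finger_gap: 0.0461
red top 27.72379898663003 ptr top 26.7977237080061 ptr est = top-1.8
board slope [-0.06746939 26.52762092] n 32040 h by slope 23.760870654799096
lug top x [-147.50184488 -126.03170464] y [-15.27446868  21.18326818] 1867
(array([0.5408, 0.0911, 0.0112]), np.float64(-39.0))
t: 8.58
tool_pos: [0.5406, 0.091, 0.0112]
ee_rot: [0.0, 0.903, 0.431, 0.0]
force: [0.1, 0.2, -0.1]
finger_gap: 0.0903
red top 27.728980878043103 ptr top 26.38696717748708 ptr est = top-1.8
board slope [-0.064989   26.29316367] n 31840 h by slope 23.403568093125365
lug top x [-148.28967485 -125.38787604] y [-18.85271148  18.02295443] 1954
(array([0.5406, 0.091 , 0.0112]), np.float64(-39.0))
```

Pointer ≈24.5 against the mark at 24.7, which is good. I'll retreat and move above the sander, checking the pointer thickness offline and the vise height.

```bash
python3 -m inch '0 0 1 0;0 0 1 0;0 0 1 0;0 0 1 0;0 0 1 0;-.42 -.872 0 .116;-.42 -.872 0 .116;-.42 -.872 0 .116;-.42 -.872 0 .116;-.42 -.872 0 .116' ; python3 -m inch '-.42 -.872 0 .116;-.42 -.872 0 .116;-.42 -.872 0 .116;-.42 -.872 0 .116;0 0 0 0;0 0 0 0'; python3 - <<'E'
from h import *
Z=np.load('w1.npz');P=Z['P'];print('ptr initial',(P[307:316,321:331,2]*1000).round(0))
Z=np.load('top0.npz');P=Z['P'];q=P[225:300,360:430];q=q[q[...,2]>.03];print('vise',np.percentile(q,[1,99],axis=0).round(3)); q=q[(q[:,1]>-.24)];print('near',q.max(0).round(3))
print(jaw())
im,P=cloud('wrist');m=np.isfinite(P[...,2])&(P[...,2]>.018)&(P[...,2]<.032)&(abs(P[...,0]-.427)<.075)&(abs(P[...,1]+.144)<.075)
q=P[m];print(len(q),cv2.minAreaRect((q[:,:2]*1000).astype(np.float32)),q.mean(0).round(4))
E
```

```text
t: 9.62
tool_pos: [0.4768, -0.0408, 0.1613]
ee_rot: [0.0, 0.74, 0.673, 0.0]
force: [0.7, 0.2, 0.1]
finger_gap: 0.0916
t: 10.12
tool_pos: [0.4267, -0.1454, 0.1613]
ee_rot: [0.0, 0.569, 0.822, 0.0]
force: [0.3, 0.4, 0.6]
finger_gap: 0.0916
ptr initial [[15. 15. 15. 16. 16. 16. 15. 15. 16. 13.]
 [16. 15. 15. 16. 16. 16. 16. 15. 13.  8.]
 [16. 15. 16. 16. 15. 16. 16. 16. 11.  9.]
 [15. 16. 16. 15. 15. 15. 16. 13.  8.  9.]
 [16. 16. 16. 16. 16. 16. 15. 11.  9.  6.]
 [16. 15. 15. 15. 16. 16. 14. 13. 10. 10.]
 [16. 15. 16. 16. 15. 15. 13. 14. 12. 11.]
 [17. 16. 16. 16. 16. 15. 15. 13. 13. 10.]
 [18. 17. 17. 16. 16. 16. 15. 15. 14. 13.]]
vise [[ 0.325 -0.361  0.037]
 [ 0.512 -0.25   0.108]]Traceback (most recent call last):
  File "<stdin>", line 3, in <module>
    return umr_maximum(a, axis, None, out, keepdims, initial, where)
ValueError: zero-size array to reduction operation maximum which has no identity
```

The pointer's half thickness is 1.7 mm, so it now sits at about 24.7, which is spot on. The vise is clear. Next I'll grasp the sander.

```bash
python3 -m inch '0 0 -1 0;0 0 -1 0;0 0 -1 0;0 0 -1 0;0 0 -1 0;0 0 -.1 0;0 0 0 0;0 0 0 0' ; python3 -m inch '0 0 0 0;0 0 0 0;0 0 0 0;0 0 0 0;0 0 0 0;0 0 0 0' -1;  python3 - <<'E'
from h import *
print(jaw())
A=[cloud('top') for _ in range(3)]
P=np.nanmean([a[1] for a in A],0);im=A[0][0].astype(int)
# wedge heel: orange pixels of lug top near jig
c,s=np.cos(np.radians(51)),np.sin(np.radians(51));X=P[...,0]-.628;Y=P[...,1]-.198;jx=c*X+s*Y;jy=-s*X+c*Y
o=orange(A[0][0])&(abs(jy)<.05)&(jx<-.07)&(jx>-.2)
l=o&(P[...,2]>.036);print('lug',l.sum(),jx[l].min(),jx[l].max(),jy[l].min(),jy[l].max(),jx[l].mean(),jy[l].mean()); print('all',jx[o].min(),jx[o].max(),jy[o].min(),jy[o].max())
f=np.polyfit(jx[o],jy[o],1);print(f)
E
```

```text
t: 10.78
tool_pos: [0.428, -0.1441, 0.009]
ee_rot: [0.0, 0.568, 0.823, 0.0]
force: [-0.1, 0.1, 1.5]
finger_gap: 0.0918
t: 11.28
tool_pos: [0.4272, -0.1446, 0.0086]
ee_rot: [0.0, 0.568, 0.823, 0.0]
force: [-0.6, 0.3, 9.2]
finger_gap: 0.0558
(array([ 0.4272, -0.1446,  0.0086]), np.float64(20.8))
lug 198 -0.15250447121243912 -0.12246766526434996 -0.024977773135104124 0.020791637860764718 -0.1379056459391158 -0.0017977883167879577
all -0.1525633389711858 -0.07775316731726023 -0.028883180527629698 0.044938051735948246
[0.01279356 0.00011804]
```

```bash
python3 -m inch '0 0 1 0;0 0 1 0;.2475 .656 0 -.116;.2475 .656 0 -.116;.2475 .656 0 -.116;.2475 .656 0 -.116;.2475 .656 0 -.116;.2475 .656 0 -.116;.2475 .656 0 -.116;.2475 .656 0 -.116' ; python3 -m inch '.2475 .656 0 -.116;0 0 0 0;0 0 0 0;0 0 -.6 0;0 0 -.6 0;0 0 -.5 0;0 0 -.25 0;0 0 0 0;0 0 0 0'; cat > chk.py <<'E'
from h import *
import warnings;warnings.simplefilter('ignore')
p,y=jaw();c,s=np.cos(np.radians(51)),np.sin(np.radians(51));d=p[:2]-[.628,.198];print(p,y,'tcp jig',c*d[0]+s*d[1],-s*d[0]+c*d[1])
A=[cloud('wrist') for _ in range(3)];im=A[0][0];save(im,'w4.png');P=np.nanmean([a[1] for a in A],0)
X=P[...,0]-.628;Y=P[...,1]-.198;jx=c*X+s*Y;jy=-s*X+c*Y
l=orange(im)&(P[...,2]>.037)&(P[...,2]<.048)&(abs(jy)<.04)&(jx<-.07);print('lug',l.sum(),np.percentile(jx[l],[1,50,99]),np.percentile(jy[l],[1,50,99]))
b=(P[...,2]>.02)&(P[...,2]<.031)&(abs(jy)<.04)&(jx<-.15)&(jx>-.28)&~l
if b.sum()>50: print('sander top x',b.sum(),np.percentile(jx[b],[1,99]),'y',np.percentile(jy[b],[1,99]))
E
python3 chk.py
```

```text
t: 12.27
tool_pos: [0.4867, 0.014, 0.0681]
ee_rot: [-0.0, 0.877, 0.48, -0.0]
force: [-0.1, -0.4, -0.8]
finger_gap: 0.056
t: 13.02
tool_pos: [0.4935, 0.0319, 0.0095]
ee_rot: [-0.0, 0.902, 0.431, -0.0]
force: [-0.2, 0.7, -0.4]
finger_gap: 0.056
[0.4935 0.0319 0.0095] -38.9 tcp jig -0.21372753679420603 -3.985137415424278e-06
lug 7093 [-0.15284907 -0.13827268 -0.12420302] [-0.02021204  0.0018484   0.02369552]
sander top x 16869 [-0.24822447 -0.16113304] y [-0.02768384  0.02923634]
```

View pics/w4.png

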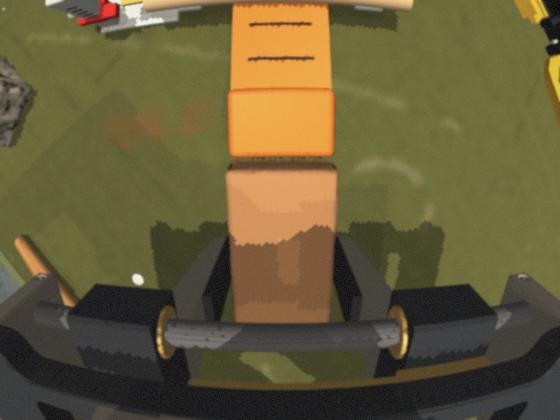

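The sander (columns 227–336) lines up with the wedge (229–333), with a gap of about 8–9 mm. I'll close it gently.

```bash
python3 -m inch '.05 .06 -.03 0;.05 .06 0 0;.05 .06 0 0;.02 .025 0 0;0 0 0 0;0 0 0 0'; python3 chk.py; python3 -m inch '.02 .025 0 0;0 0 0 0;0 0 0 0'; python3 chk.py
```

```text
t: 13.67
tool_pos: [0.4985, 0.0387, 0.0087]
ee_rot: [-0.0, 0.902, 0.431, -0.001]
force: [-2.5, -2.1, 1.6]
finger_gap: 0.0557
[0.4985 0.0387 0.0087] -39.0 tcp jig -0.20529634230104943 0.0003896637144386178
lug 7200 [-0.15155709 -0.13677757 -0.12279535] [-0.01999829  0.00228476  0.0242482 ]
sander top x 16211 [-0.24007829 -0.15523357] y [-0.02818604  0.02971176]
t: 14.07
tool_pos: [0.4991, 0.0393, 0.0087]
ee_rot: [-0.0, 0.902, 0.431, -0.001]
force: [-3.8, -4.6, 3.0]
finger_gap: 0.0556
[0.4991 0.0393 0.0087] -39.0 tcp jig -0.20445246248954535 0.00030096837219434347
lug 7150 [-0.15068781 -0.13614812 -0.12217337] [-0.02005742  0.0022171   0.02420759]
sander top x 16215 [-0.23929172 -0.15434604] y [-0.02806264  0.02968385]
```

```bash
python3 -m inch '0 0 0 0;0 0 0 0;0 0 0 0;0 0 0 0;0 0 0 0' 1; python3 -m inch '0 0 1 0;0 0 1 0;0 0 1 0;0 0 1 0;0 0 1 0;0 0 0 0;0 0 0 0'; python3 cmp2.py;python3 chk.py; python3 -m inch '-.4 .8875 0 .1065;-.4 .8875 0 .1065;-.4 .8875 0 .1065;-.4 .8875 0 .1065;-.4 .8875 0 .1065;-.4 .8875 0 .1065;-.4 .8875 0 .1065;-.4 .8875 0 .1065;0 0 0 0;0 0 0 0'; python3 - <<'E'
from h import *
print(jaw())
im,P=cloud('wrist');save(im,'w5.png')
r=(abs(P[...,0]-.403)<.065)&(abs(P[...,1]-.252)<.065)
for z in(.012,.022,.028):
    q=P[r&(P[...,2]>z)&(P[...,2]<.045)];print(z,len(q),cv2.minAreaRect((q[:,:2]*1000).astype(np.float32)),q.mean(0).round(4))
E
```

```text
t: 14.63
tool_pos: [0.5001, 0.0397, 0.0089]
ee_rot: [0.0, 0.903, 0.431, 0.0]
force: [0.3, -0.3, -0.5]
finger_gap: 0.0876
t: 15.22
tool_pos: [0.501, 0.0397, 0.1604]
ee_rot: [0.001, 0.903, 0.431, 0.002]
force: [0.7, -0.7, -0.3]
finger_gap: 0.0916
red top 27.213667356692035 ptr top 9.757603870056004 ptr est = top-1.8
board slope [-0.06546957 26.58936607] n 6329 h by slope 23.47280796341571
lug top x [-150.28177852 -122.80721105] y [-18.44032689  22.96202368] 1577
(array([0.4987, 0.0395, 0.1574]), np.float64(-39.0))
[0.4987 0.0395 0.1574] -39.0 tcp jig -0.2045487614536739 0.0007376908349871064
lug 1759 [-0.15122719 -0.1360218  -0.1219124 ] [-0.02012115  0.00188532  0.02456905]
sander top x 5628 [-0.25017514 -0.15358393] y [-0.02519647  0.02868511]
t: 16.4
tool_pos: [0.403, 0.2534, 0.1583]
ee_rot: [-0.0, 0.643, 0.766, -0.0]
force: [-0.6, -0.3, 0.6]
finger_gap: 0.0919
(array([0.403 , 0.2534, 0.1583]), np.float64(10.0))
0.012 3825 ((399.2747802734375, 252.54183959960938), (52.42837142944336, 76.38358306884766), 9.395171165466309) [0.3993 0.2555 0.031 ]
0.022 3636 ((399.6914367675781, 252.09625244140625), (49.7000846862793, 74.99943542480469), 11.385348320007324) [0.3995 0.2547 0.0317]
0.028 3433 ((400.33441162109375, 252.12811279296875), (48.391578674316406, 72.76719665527344), 12.021493911743164) [0.4001 0.2542 0.032 ]
```

The rock is at (0.4005, 0.2525), with the jaws aligned to it.

```bash
python3 -m inch '-.09 -.02 -1 0;0 0 -1 0;0 0 -1 0;0 0 -1 0;0 0 -.93 0;0 0 0 0;0 0 0 0' ; python3 -m inch '0 0 0 0;0 0 0 0;0 0 0 0;0 0 0 0;0 0 0 0;0 0 0 0;0 0 0 0' -1; python3 -m inch '0 0 1 0;0 0 1 0;0 0 1 0;0 0 1 0;0 0 0 0;0 0 0 0'; python3 - <<'E'
from h import *
p,y=jaw();print(p,y);print('units',(np.array([.6285,.1985])-p[:2])/.03,'turn',np.radians(51-y))
im,P=cloud('wrist');save(im,'w6.png')
E
```

```text
t: 17.03
tool_pos: [0.4003, 0.2504, 0.01]
ee_rot: [-0.001, 0.645, 0.764, -0.002]
force: [1.2, 0.1, -0.1]
finger_gap: 0.092
t: 17.62
tool_pos: [0.4013, 0.2522, 0.0113]
ee_rot: [0.0, 0.644, 0.765, 0.0]
force: [-1.3, -0.8, 5.5]
finger_gap: 0.0507
t: 18.12
tool_pos: [0.4019, 0.2525, 0.1321]
ee_rot: [0.001, 0.644, 0.765, 0.002]
force: [-0.1, 0.4, -2.2]
finger_gap: 0.0509
[0.4019 0.2525 0.1321] 9.8
units [ 7.55333333 -1.8       ] turn 0.7190756518216638
```

View pics/w6.png

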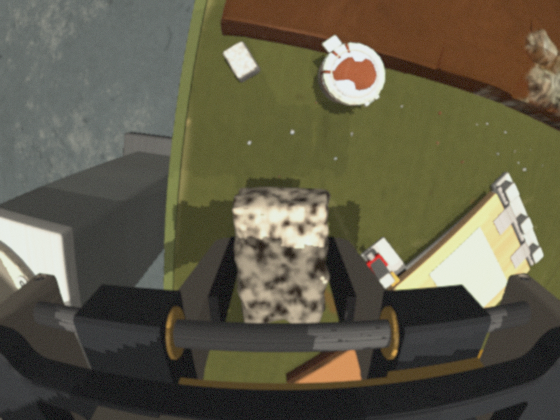

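The rock is held level between the fingers, around (280,255). I'll carry it over the patch.

```bash
python3 -m inch '.945 -.225 0 .09;.945 -.225 0 .09;.945 -.225 0 .09;.945 -.225 0 .09;.945 -.225 0 .09;.945 -.225 0 .09;.945 -.225 0 .09;.945 -.225 0 .09;0 0 0 0;0 0 0 0'; python3 -m inch '0 0 -.8 0;0 0 -.8 0;0 0 -.8 0;0 0 -.45 0;0 0 0 0;0 0 0 0;0 0 0 0'; python3 - <<'E'
from h import *
print(jaw()); im,P=cloud('wrist');save(im,'w7.png')
E
```

```text
t: 19.0
tool_pos: [0.6274, 0.197, 0.128]
ee_rot: [-0.001, 0.334, 0.943, -0.001]
force: [-1.7, 0.4, -1.9]
finger_gap: 0.0509
t: 19.58
tool_pos: [0.6281, 0.1983, 0.0463]
ee_rot: [0.0, 0.333, 0.943, 0.0]
force: [-0.8, 0.8, -2.4]
finger_gap: 0.0509
(array([0.6281, 0.1983, 0.0463]), np.float64(51.1))
```

View pics/w7.png

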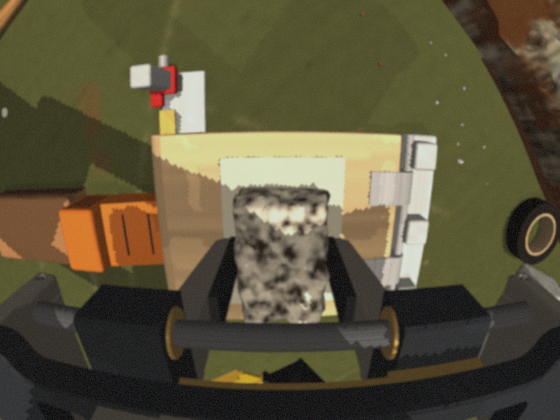

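The rock is centred across the patch, covering columns 235–330 of 220–344. The wedge and sander are in line at left. I'll lower in small steps.

```bash
python3 -m inch '0 0 -.08 0;0 0 -.08 0;0 0 0 0;0 0 0 0'; python3 -m inch '0 0 -.04 0;0 0 0 0;0 0 0 0'; python3 -m inch '0 0 -.03 0;0 0 0 0;0 0 0 0'
```

```text
t: 19.97
tool_pos: [0.6279, 0.198, 0.0408]
ee_rot: [0.0, 0.333, 0.943, 0.0]
force: [-0.9, 0.1, -0.9]
finger_gap: 0.051
t: 20.22
tool_pos: [0.6278, 0.1979, 0.0393]
ee_rot: [-0.0, 0.333, 0.943, -0.0]
force: [0.0, -0.7, -1.4]
finger_gap: 0.0508
t: 20.47
tool_pos: [0.6279, 0.1979, 0.0387]
ee_rot: [0.0, 0.333, 0.943, 0.0]
force: [-0.5, -1.2, 2.3]
finger_gap: 0.0508
```

It has touched, with the force changing by about +4 N. I'll open, lift and check.

```bash
python3 -m inch '0 0 0 0;0 0 0 0;0 0 0 0;0 0 0 0;0 0 0 0;0 0 0 0' 1; python3 -m inch '0 0 .5 0;0 0 1 0;0 0 1 0;0 0 1 0;0 0 1 0;-.25 -.3 0 0;-.5 -.6 0 0;-.5 -.6 0 0;0 0 0 0;0 0 0 0'; cat > fin.py <<'E'
from h import *
import warnings;warnings.simplefilter('ignore')
A=[cloud('wrist') for _ in range(4)];im=A[0][0];save(im,'w8.png');P=np.nanmean([a[1] for a in A],0)*1000;I=im.astype(int)
c,s=np.cos(np.radians(51)),np.sin(np.radians(51));X=P[...,0]-628;Y=P[...,1]-198;jx=c*X+s*Y;jy=-s*X+c*Y;z=P[...,2]
red=(I[...,0]>130)&(I[...,1]<70)&(I[...,2]<70); yel=(I[...,0]>150)&(I[...,1]>100)&(I[...,2]<110)&(I[...,0]-I[...,2]>80)
n=(abs(jx+72)<20)
for t,m in(('red',red&n&(jy>83)&(jy<115)),('ptr',yel&n&(jy>68)&(jy<82))): print(t,m.sum(),np.nanmedian(z[m]),np.nanpercentile(z[m],[20,80]))
l=orange(im)&(z>37)&(z<48)&(abs(jy)<40)&(jx<-70)
pr=lambda t,m:print(t,m.sum(),*[np.nanpercentile(q[m],[1,50,99]).round(1) for q in(jx,jy,z)]) if m.sum() else print(t,0)
pr('lug',l);pr('sander',(z>20)&(z<31)&(abs(jy)<45)&(jx<-153)&(jx>-290));
r=(z>45)&(z<75)&(abs(jx)<60)&(abs(jy)<60);pr('rock',r)
print(cv2.minAreaRect(np.c_[jx[r],jy[r]].astype(np.float32)))
w=(I.min(-1)>190)&(I.max(-1)-I.min(-1)<30)&(z>18)&(z<36)&(abs(jx)<55)&(abs(jy)<60);pr('patch',w)
E
python3 fin.py
```

```text
t: 20.97
tool_pos: [0.6278, 0.198, 0.0384]
ee_rot: [-0.0, 0.333, 0.943, -0.0]
force: [0.1, 0.2, 0.4]
finger_gap: 0.0892
t: 21.8
tool_pos: [0.5897, 0.1522, 0.1735]
ee_rot: [-0.0, 0.334, 0.943, -0.0]
force: [0.1, 0.3, 0.1]
finger_gap: 0.0918
red 73 27.695931521048934 [27.37881287 28.02856491]
ptr 112 26.65177219136919 [26.22105472 27.02041187]
lug 1168 [-149.3 -135.4 -122.4] [-18.7   3.2  23.8] [39.9 42.  42.9]
sander 3928 [-248.9 -199.3 -156.3] [-24.5   3.4  29. ] [21.9 26.  27. ]
rock 3890 [-23.4  -1.4  24.6] [-34.2   3.5  37.1] [46.2 57.4 61.4]
((2.0941734313964844, -0.33808135986328125), (54.06979751586914, 77.04377746582031), 0.5939406752586365)
patch 1419 [-34.3   2.5  39.3] [-41.7  41.8  51.8] [22.7 26.3 31.6]
```

View pics/w8.png

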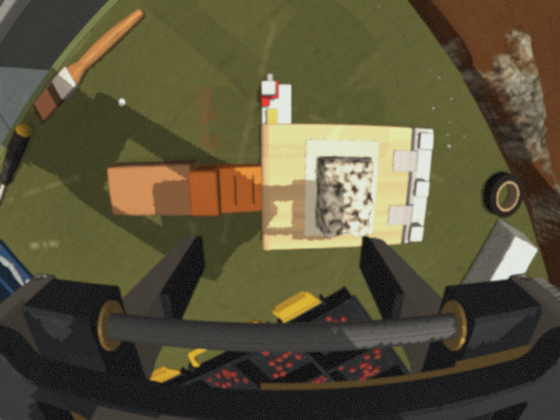

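The picture shows the rock on the patch, and the sander butted to the wedge at about (190,190). The pointer is at about 24.9 mm against the mark at 24.7 mm, and the gripper is clear.

```bash
python3 -c "
from rig import arm
print(arm.sign_off(), arm.get_obs()['t'])"
```

```text
the job is handed in; nothing more can be done
the job is handed in; nothing more can be done
```

The job is done and handed in at about 22 s of the 72 s allowed; sign-off gave no verdict. I pushed the wedge under the middle of the free edge, butted the sanding block against its heel, and set the rock on the white patch.

What the last checks showed:
- **Pointer:** about 24.9 mm high, against the red mark at about 24.7 mm (limit ±3 mm). The mark's own height read the same all through.
- **Wedge:** lug at about x = -136 mm and y = 0–3 mm in the jig frame, lying flat.
- **Sanding block:** its centre is about 66–68 mm behind the wedge's lug (allowed 62–75.5 mm). It is in line with the wedge and flat at 26 mm.
- **Rock:** within about 5 mm of the patch centre by eye and depth, on the board, and the gripper was well clear.

- **Checks that disagreed:** a board-slope fit put the pointer at about 23.4–23.8 mm, roughly 1 mm lower than the direct depth reading but still within the limit. One pointer check after the sander was placed missed the pointer, which was mostly out of view. I discarded it and repeated the check at the end.
- **Not checked at the end:** I did not re-measure the paint pots or the cup. The arm's moves kept clear of them.

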